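# Rock a pendulum angle gauge on a sprung stud to its set mark and hold

### The arm

A 6-joint arm with a two-finger parallel gripper is mounted at the origin on a cart in front of the work surface, level with it; the furniture and walls round the work are solid. World frame = base frame: x ahead of the robot, y to its left, z up, the work surface at z = 0. Lengths are in mm, angles in rad, forces in N, time in s.
With the tool pointing down it reaches from about 350 to 775 mm from the base axis. Payload 7.3 kg.
Tool frame: the origin (TCP) lies at the very end of the fingers, on their centre line; the grasp point (between the pads) lies behind it (bot.grip_point_offset is the z of the grasp point in the tool frame, in mm); z points along the fingers, y is the line along which they close (so a half turn about z gives the same grasp; the last joint's range is limited). The gripper opens to 92 mm and grips with 3 to 60 N. Pads are 19 mm wide; open, the fingers measure 130 mm over their backs; the gripper's body (75 mm by 190 mm) begins 47 mm behind the grasp point.
Start: joints at [1.133, 0.342, 1.524, -0, 1.275, -0.146], TCP at [151.015, 502.831, 226.741] pointing down, gripper open.
Joint ranges: [-2.53, 2.53], [-0.77, 2.02], [0.04, 2.7], [-1, 4.14], [0.28, 2.66], [-3.11, 3.11]. Speed limits (rad/s): [2.57, 2.57, 3.14, 3.14, 3.14, 3.14].

### API

Orientations are given as [roll, pitch, yaw] about the fixed x, y, z axes, in that order (R = Rz(yaw) Ry(pitch) Rx(roll)).
In Python, from plant import bot gives the robot as it stands. The module is installed in compiled form; this text tells all that it offers.
- The arm moves only by the shell command python3 -m crank 'ROWS'. ROWS is JSON, a list that holds one entry, the list of rows, each a list of 5 numbers: the opening, from 0 (shut) to 1 (fully open), then the shift along the tool's x, y, z in cm, then the turn about the tool's z in degrees. In form: [[[claw, x, y, z, turn], ...]]. A call has exactly 10 rows; each row is the pose to reach, as a shift and turn from the pose commanded when the call began, along the tool's axes at that moment; what a row does not reach only later rows make up. A row lasts 1/10 s, in which the tool goes at most 50 mm and 8.59 degrees, less where a joint would pass 70% of its speed; a pose out of reach is approached as far as the arm can. A call with a gripper value outside its range is refused whole. The fingers move at their own pace and stop on an object; the grip force is fixed at half the most. Time passes only in rows, so rows that repeat a pose let the fingers close, or fill a call up. It gives the time, the measured TCP pose, the force, the opening and the grip force at its end, in the units of the state.
- bot.get_obs(): the state, without advancing time (a new reading comes with each control period).
- bot.capture(name): name is "side" or "top" or "wrist"; returns (picture, depth): 400x640x3 uint8, red, green, blue; 400x640 float32, mm along the optical axis (not along the pixel's ray), 0 where there is no reading.
- bot.calibration(name): a dict with "vertical_fov" (degrees; the focal length in pixels is half the picture's height over the tangent of half this angle, whatever the lens; pixels are square), "cx", "cy" (the principal point, pixels), "D" ([k1, k2, p1, p2, k3] as OpenCV has them; the pictures are not rectified), "rvec" (rotation vector, rad) and "tvec" (3), from world to camera coordinates, as OpenCV has them; the wrist camera has in their place "tool_from_camera" (4x4, takes a point from camera to tool coordinates, whose origin is the TCP and whose axes are the flange's). Camera axes: x right, y down, z forward; pixel columns grow to the right and rows downward; lengths in mm; the calibration is good to about 2 mm. A picture is of the moment at which its call begins: read the wrist's pose just before it. calibration takes no time and is no camera call.
- bot.close_job(): hands the job in; it is judged then, once.
The state is a dict: "time": time; "joint_positions": joint angles; "dq": joint speeds; "tau": joint torques, N m; "tool_pos": TCP position; "tcp_rot": TCP orientation; "contact_force": force on the tool from outside, world axes, zero at the start; "moment": the same for the moment, N m; "grip_width": finger opening in mm; "finger_force": force on a finger pad.
Only numpy, scipy, OpenCV 4.12 (cv2) and the standard library are available. Lean on these libraries where they do the work, as an engineer would, in place of code of your own. Each camera call takes 0.05 s, during which the arm holds its last target. There are 200 camera calls.

### The job

The stud on the joist offcut will carry a tilted speaker bracket, and the tilt must be shown with the angle gauge. Pick the gauge up by its handle and set the middle of its sole on the domed stud, level, pressing lightly so that the stud springs down a little but not to its stop; pause there a second, then rock the gauge sideways on the stud until its swinging needle settles between the two prongs of the set mark. Finish while still holding the gauge like that, dial upright and stud lightly pressed, let go of nothing, and leave the mug, the tape roll and the solder spool where they are.

Things in the scene. Friction and masses are not known exactly. Their poses are not given: they have to be found in the camera images.
- gauge: angle gauge: flat sole 46 (x) x 72 (y) x 12 mm; round grey housing 92 mm across, centre 60 mm above the underside, white dial facing its own -x; on top a handle block 22 (x) x 26 (y) mm, 106 to 152 mm above the underside; 0.26 kg. Starts standing on the surface. Origin: centre of the underside; z up, x into the dial, y to the left when facing the dial
- gauge_sole (a point): centre of the underside of the gauge's sole (same point and axes as the gauge's origin)
- gauge_handle (a point): a good gripping point inside the handle, 130 mm above the underside, 3 mm to the gauge's own +x; grip across the 26 mm width (the gauge's y)
- gauge_needle (a joint): angle of the brass pendulum needle against the dial, rad; 0 = at the dial's long zero line (towards the handle), positive = clockwise when facing the dial. The needle swings back to point straight up, so it reads minus the gauge's turn about its own x axis; it swings about half a second before settling
- gauge_mark (a joint): angle of the set mark on the dial, same zero and direction as the needle; 0.27 to 0.45 rad, set stiffly, it stays put. The mark is a dark fork of two prongs with an 8 mm gap (the needle is 4 mm wide) near the dial's rim
- needle_tip (a point): tip of the needle, 37 mm from the dial's centre
- mark_point (a point): point midway between the prongs of the mark, 37 mm from the dial's centre
- stud_block: joist offcut, fixed: brown wood 85 mm (x) x 91 mm (y) x 45 mm high, a lower sawn step 34 mm high along its +y side; the stud stands up out of its top over the origin. Origin: on the surface directly below the stud; z up
- stud_top (a point): apex of the steel stud's dome head (dome radius 18 mm, 36 mm across), 82 mm above the surface when unpressed, 37 mm above the wood; moves down with the stud
- stud (a joint): how far the stud is pressed down, m; 0 = up, 0.012 = at its stop; its spring takes about 0.7 N per mm
- coffee_mug: beige mug 80 mm across, 94 mm high, bystander behind the work; origin at the centre of its underside
- tape: flat roll of tape 65 mm across, 19 mm high, bystander; origin at the centre of its underside
- spool: small solder spool 60 x 54 x 34 mm, bystander; origin at the centre of its underside
Mind the look-alikes: they are no part of the job. Several things have the shape of the stud_block; the one meant has the colours described above.

How it is judged (in metres and radians):
On the way, in this order (a step that is already met when the one before it is completed fails the run):
1. the gauge is held level on the stud, pressing it down a little (value of joint stud above 0.001 m and angle between gauge_sole's own z axis and vertical below 0.13 rad and contact force between gauge and stud_block above 0.3 N and horizontal distance between gauge_sole and stud_top below 0.018 m and contact force between the fingers and gauge above 1 N), for 0.3 s.
2. the gauge is rocked on the stud until the needle stands between the prongs (value of joint stud above 0.001 m and distance between needle_tip and mark_point below 0.0025 m), for 0.3 s.
At the end, for the whole second after the job is handed in: In the last second the gripper holds the gauge still, sole's middle within 20 mm of the stud's apex, stud pressed 1 to 11 mm, dial upright within 0.17 rad (not leaning forwards or back), needle at rest with its tip within 2.5 mm of the mark's middle (all of step 2 and velocity of joint gauge_needle between -0.3 and 0.3 rad/s and value of joint stud below 0.0112 m and contact force between gauge and stud_block above 0.3 N and distance between gauge_sole and stud_top below 0.02 m and angle between gauge_sole's own x axis and vertical between 1.4 and 1.74 rad and contact force between the fingers and gauge above 1 N and linear speed of gauge below 0.02 m/s); the arm keeps its last pose, push and grip.
It fails at once if the stud is driven hard onto its stop (over 25 N) (contact force between gauge and stud_block above 25 N).
It fails at once if the mug is pushed away (distance of coffee_mug from where it was at the start of the episode above 0.03 m).
It fails at once if the tape roll is pushed away (distance of tape from where it was at the start of the episode above 0.03 m).
It fails at once if the solder spool is pushed away (distance of spool from where it was at the start of the episode above 0.03 m).
It also fails if it takes over 48 s, if anything falls off the work surface, if the arm or the gripper's body presses on something with over 40 N, if the wrist force passes 120 N, or if a joint passes its speed limit or range.

## Working session

There is one attempt and no reset: what is moved stays moved. The work goes in short steps, Python scripts to look and compute and a shell command to move; the robot and the scene stay as the last step left them, time stands still between calls to the robot, and variables do not carry over. Pictures are saved under pics/ and viewed, at most 10 in all, crops included, and the job is handed in when it is done.

```bash
mkdir -p pics
cat > h.py <<'E'
import numpy as np, cv2
from plant import bot
from scipy.spatial.transform import Rotation as R
def K(c):
    f=200/np.tan(np.radians(c["vertical_fov"])/2); return np.array([[f,0,c["cx"]],[0,f,c["cy"]],[0,0,1.]])
def pose(name,c,o=None):
    if name=="wrist":
        o=o or bot.get_obs(); T=np.eye(4); T[:3,:3]=R.from_euler('xyz',o["tcp_rot"]).as_matrix(); T[:3,3]=o["tool_pos"]
        return T@np.array(c["tool_from_camera"])
    T=np.eye(4); T[:3,:3]=cv2.Rodrigues(np.array(c["rvec"],float))[0]; T[:3,3]=np.array(c["tvec"]).ravel(); return np.linalg.inv(T)
def rays(name,uv,T=None):
    c=bot.calibration(name); T=pose(name,c) if T is None else T
    n=cv2.undistortPoints(np.array(uv,float).reshape(-1,1,2),K(c),np.array(c["D"],float)).reshape(-1,2)
    return T[:3,3],np.c_[n,np.ones(len(n))]@T[:3,:3].T
def onplane(name,uv,z,T=None):
    o,d=rays(name,uv,T); return o+d*((z-o[2])/d[:,2])[:,None]
def cloud(name,uv,dep,T=None):
    o,d=rays(name,uv,T); uv=np.array(uv,int); return o+d*dep[uv[:,1],uv[:,0]][:,None]
def save(name,im): cv2.imwrite("pics/"+name+".png",im[:,:,::-1])
E
python3 - <<'E'
from h import *
print(bot.get_obs(),bot.grip_point_offset)
for n in("side","top","wrist"):
    T=pose(n,bot.calibration(n)); im,d=bot.capture(n); np.savez("pics/%s0.npz"%n,im=im,d=d,T=T); save(n+"0",im); print(n,np.round(T,2).tolist())
E
```

```text
{'time': 0.0, 'joint_positions': array([ 1.13300114e+00,  3.42748918e-01,  1.52499991e+00, -1.76695637e-05,
        1.27540849e+00, -1.45984975e-01]), 'dq': array([ 0.00035389,  0.00105042,  0.00127671, -0.0019206 , -0.00054352,
        0.00237933]), 'tau': array([-9.04145622e-05, -4.31248248e+01, -2.44221747e+01,  7.16794655e-02,
        5.61040943e-02, -1.67104563e-04]), 'tool_pos': array([150.83884743, 502.44332558, 226.03734284]), 'tcp_rot': array([-3.14004218e+00, -2.10890063e-04,  2.84978743e+00]), 'contact_force': array([-0.78951531, -0.22740421, -0.49299511]), 'moment': array([ 0.00709911, -0.0454332 ,  0.01125759]), 'finger_force': 0.0, 'grip_width': 91.58562296619317} -18.8
side [[-0.5, 0.67, -0.55, 1167.8], [0.87, 0.38, -0.33, 302.62], [-0.02, -0.64, -0.77, 919.11], [0.0, 0.0, 0.0, 1.0]]
top [[0.0, -1.0, 0.07, 522.0], [-1.0, -0.0, -0.01, -66.37], [0.01, -0.07, -1.0, 1083.81], [0.0, 0.0, 0.0, 1.0]]
wrist [[0.29, 0.93, 0.24, 86.57], [0.96, -0.28, -0.07, 521.46], [-0.0, 0.25, -0.97, 383.7], [0.0, 0.0, 0.0, 1.0]]
```

View pics/top0.png

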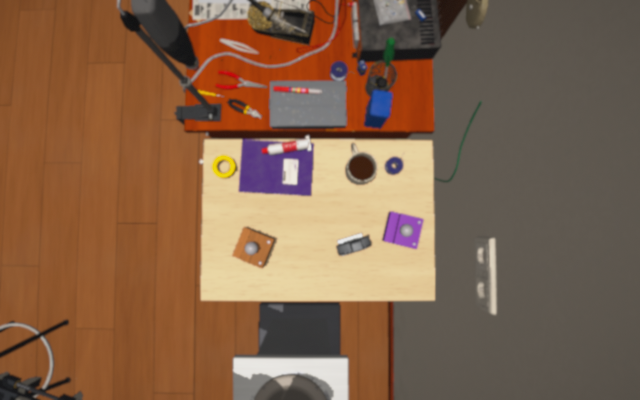

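View pics/side0.png

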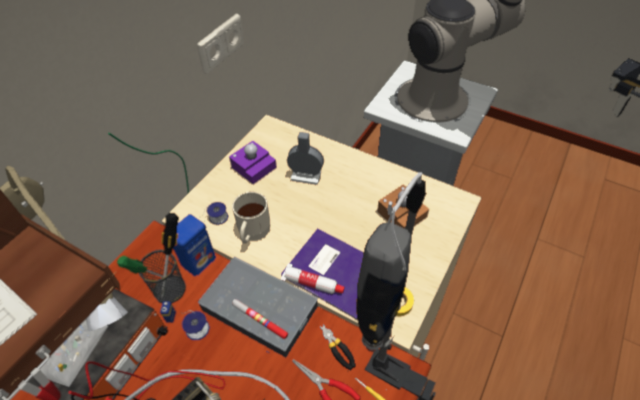

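Top view: the two stud-block shapes are at (254,247), brown, and (403,230), purple. The brown one fits the description. The gauge is at (354,245), the mug at (361,167), the tape at (223,167) and the spool at (395,165). I'll confirm with an enlarged crop.

Run:
```python
from h import *
t=np.load("pics/top0.npz"); s=np.load("pics/side0.npz")
a=cv2.resize(t["im"][215:275,225:435],None,fx=3.8,fy=3.8,interpolation=2)
b=cv2.resize(s["im"][120:200,220:340],None,fx=3.3,fy=3.3,interpolation=2)
c=cv2.resize(s["im"][170:250,370:490],None,fx=3.3,fy=3.3,interpolation=2)
bc=np.hstack([b,c]); bc=np.pad(bc,((0,0),(0,max(0,a.shape[1]-bc.shape[1])),(0,0)))[:,:a.shape[1]]
save("crop1",np.vstack([a,bc])); print(a.shape,bc.shape)
# clouds
for n,z in(("top",t),("side",s)):
    v,u=np.mgrid[0:400,0:640]; uv=np.c_[u.ravel(),v.ravel()]; P=cloud(n,uv,z["d"],z["T"]).reshape(400,640,3)
    np.save("pics/%sP.npy"%n,P)
    for nm,(uu,vv) in dict(top=dict(block=(254,247),studtop=(251,248),gauge=(354,245),table=(300,270)),side=dict(gauge=(305,140),block=(395,205),table=(330,170)))[n].items(): print(n,nm,P[vv,uu].round(1))
P=np.load("pics/topP.npy"); 
for (x0,x1,y0,y1) in((225,285,220,275),(330,380,225,262)):
    p=P[y0:y1,x0:x1].reshape(-1,3); 
    for zl,zh in((30,60),(60,100),(100,170)):
        q=p[(p[:,2]>zl)&(p[:,2]<zh)]
        if len(q)>3:print(zl,len(q),q.mean(0).round(1),q.min(0).round(1),q.max(0).round(1), cv2.minAreaRect(q[:,:2].astype(np.float32)))
```

```text
(228, 798, 3) (264, 798, 3)
top block [461.1  91.   76.8]
top studtop [458.7  98.2  80.5]
top gauge [ 471.3 -161.3  151.8]
top table [394.  -26.2   5.5]
side gauge [ 476.6 -156.2  146. ]
side block [470.1  85.4  40.8]
side table [ 409.4 -126.3   -4. ]
30 927 [459.2  98.7  41. ] [406.   44.1  30. ] [512.5 157.4  51.9] ((458.97149658203125, 101.32587432861328), (91.88381958007812, 85.71485137939453), 68.84237670898438)
60 136 [458.9  99.5  76.1] [442.4  84.1  64.6] [473.9 115.7  83.1] ((458.16534423828125, 99.84149169921875), (31.562257766723633, 31.621015548706055), 0.5302655100822449)
30 24 [ 477.5 -163.7   46.4] [ 450.3 -200.5   30.6] [ 490.  -123.1   59.6] ((476.1625671386719, -159.93185424804688), (13.680767059326172, 84.55819702148438), 28.028453826904297)
60 212 [ 467.1 -164.4   86.7] [ 440.3 -215.    60.2] [ 490.6 -122.5  100. ] ((466.1792907714844, -168.78570556640625), (26.98359489440918, 91.76825714111328), 17.09450912475586)
100 182 [ 467.3 -166.4  130.3] [ 448.3 -197.   100.1] [ 482.4 -143.6  155.1] ((466.77130126953125, -169.63803100585938), (27.891172409057617, 50.68360900878906), 16.58751106262207)
```

View pics/crop1.png

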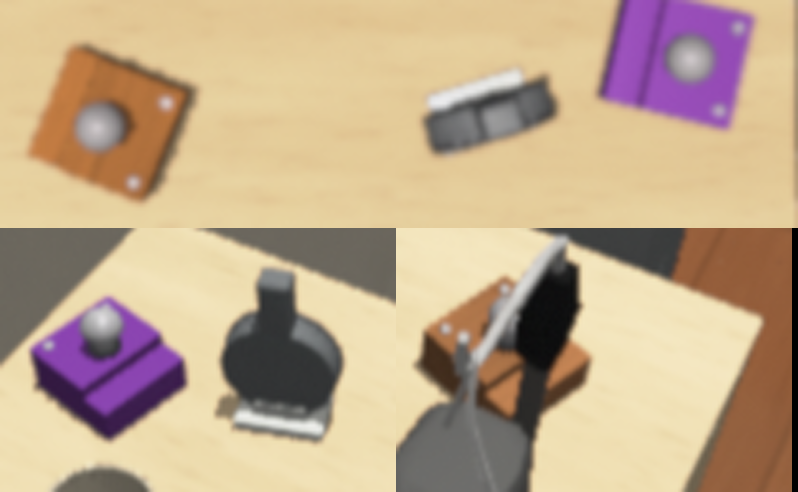

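The crop confirms the brown block at top (254,247), with its step on the +y side, as the target; the purple one is a decoy. The gauge shows its dark back to the side camera, so its dial faces the robot, with yaw about +17°. The moves can't roll the tool, so I plan to grip the handle across its x faces and let the gauge pivot between the pads. First I'll read the mark with the wrist camera from the dial side.

Run:
```python
from h import *
c=bot.calibration("wrist"); print(c)
c=bot.calibration("side"); print(c["vertical_fov"])
o=bot.get_obs(); M=R.from_euler('xyz',o["tcp_rot"]).as_matrix()
g=np.array([465.,-166,0]); xg=np.array([np.cos(.297),np.sin(.297),0])
for d,z in((100,150),(130,150)):
    tgt=g-xg*d; tgt[2]=z; print(tgt,np.hypot(*tgt[:2]),"tool cm",(M.T@(tgt-o["tool_pos"])/10).round(1))
    # where dial centre is seen: camera with yaw 197deg
    T=np.eye(4);T[:3,:3]=R.from_euler('xyz',[np.pi,0,np.pi+.297]).as_matrix();T[:3,3]=tgt
    C=np.linalg.inv(T@np.array(bot.calibration("wrist")["tool_from_camera"]))
    k=K(bot.calibration("wrist"))
    for h in(15,60,105,150):
        p=C@np.r_[g[:2]-xg[:2]*14,h,1]; print(h,(k@p[:3]/p[2]).round(0),p[2].round(0))
```

```text
{'vertical_fov': 59.97020441272364, 'cx': 318.73729235327335, 'cy': 196.1351324209526, 'D': array([-0.06444856,  0.        ,  0.        ,  0.        ,  0.        ]), 'tool_from_camera': array([[ 3.33100621e-04, -9.67601512e-01, -2.52482083e-01,
         6.70486766e+01],
       [ 9.99999664e-01,  1.33214327e-04,  8.08778678e-04,
        -5.35536514e-01],
       [-7.48941241e-04, -2.52482268e-01,  9.67601232e-01,
        -1.57546329e+02],
       [ 0.00000000e+00,  0.00000000e+00,  0.00000000e+00,
         1.00000000e+00]])}
45.66980189822477
[ 369.37812506 -195.26528717  150.        ] 417.8142310216792 tool cm [-41.  -60.5   7.7]
15 [319. 276.   1.] 322.0
60 [319. 303.   1.] 278.0
105 [319. 339.   1.] 235.0
150 [319. 393.   1.] 191.0
[ 340.69156258 -204.04487331  150.        ] 397.12095278077214 tool cm [-38.5 -62.2   7.7]
15 [319. 305.   1.] 329.0
60 [319. 335.   1.] 286.0
105 [319. 376.   1.] 242.0
150 [319. 436.   1.] 199.0
```

```bash
python3 -m crank '[[[1,-5,-3.5,0,-4],[1,-10,-7,0,-8],[1,-15,-11,0,-12],[1,-20,-14.5,0,-16],[1,-25,-18,0,-20],[1,-30,-21.5,0,-24],[1,-34,-24.5,0,-28],[1,-38,-27,0,-32],[1,-41,-29.5,0,-34],[1,-41,-29.5,0,-34]]]'
python3 - <<'E'
from h import *
o=bot.get_obs(); M=R.from_euler('xyz',o["tcp_rot"]).as_matrix(); print(o["tool_pos"],o["tcp_rot"])
print((M.T@(np.array([345,-203,150])-o["tool_pos"])/10).round(1), np.degrees(o["tcp_rot"][2]))
E
```

```text
time: 1.15
tool_pos: [456.5, 104.6, 226.7]
tcp_rot: [3.141, 0.0, -2.839]
contact_force: [-0.2, 1.4, 0.9]
grip_width: 92.0
finger_force: 0.0
[456.5252992  104.55690137 226.70151354] [ 3.14132749e+00  9.14011843e-05 -2.83925410e+00]
[ 19.8 -26.    7.7] -162.6772771271172
```

```bash
python3 -m crank '[[[1,2.5,-3.5,0.5,0],[1,5,-7,1.5,0],[1,8,-10.5,2.5,0],[1,11,-14,4,0],[1,14,-18,5,0],[1,17,-22,6,0],[1,19,-25,7,0],[1,19.8,-26,7.7,0],[1,19.8,-26,7.7,0],[1,19.8,-26,7.7,0]]]'
python3 - <<'E'
from h import *
n="wrist"; T=pose(n,bot.calibration(n)); im,d=bot.capture(n); np.savez("pics/w1.npz",im=im,d=d,T=T)
save("w1",im); print(d[330,300:340:10])
E
```

```text
time: 2.15
tool_pos: [343.8, -200.3, 149.6]
tcp_rot: [3.141, -0.0, -2.841]
contact_force: [0.3, 0.1, -0.0]
grip_width: 91.8
finger_force: 0.0
[66.58856  67.38269  67.43227  67.077484]
```

View pics/w1.png

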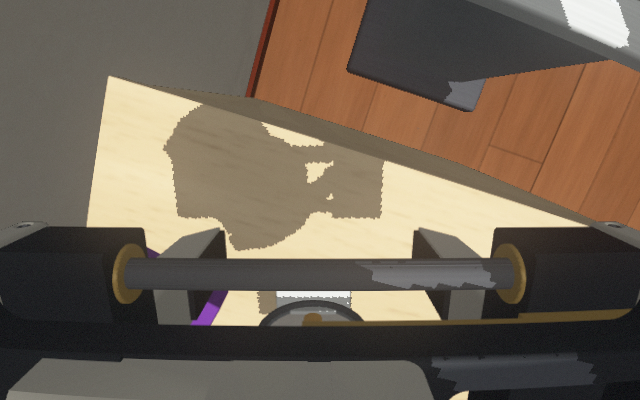

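The wrist view is blocked below about row 220 by the gripper, so only the top of the gauge shows, at about (312,315). I'll look sideways instead, with the gauge at the right of the picture. That is also the grasp orientation.

```bash
python3 -m crank '[[[1,0.5,-1,0,8.5],[1,1,-2,0,17],[1,1.5,-3,0,25.5],[1,2,-4,0,34],[1,2.5,-5,0,42.5],[1,3,-5.5,0,51],[1,3.4,-6,0,59.5],[1,3.4,-6,0,68],[1,3.4,-6,2,76.5],[1,3.4,-6,4,85]]]'
python3 - <<'E'
from h import *
n="wrist"; T=pose(n,bot.calibration(n)); im,d=bot.capture(n); np.savez("pics/w2.npz",im=im,d=d,T=T)
save("w2",im)
E
```

```text
time: 3.2
tool_pos: [330.4, -267.4, 110.1]
tcp_rot: [3.141, 0.002, 1.956]
contact_force: [-0.2, 0.8, -0.2]
grip_width: 91.5
finger_force: 0.0
```

View pics/w2.png

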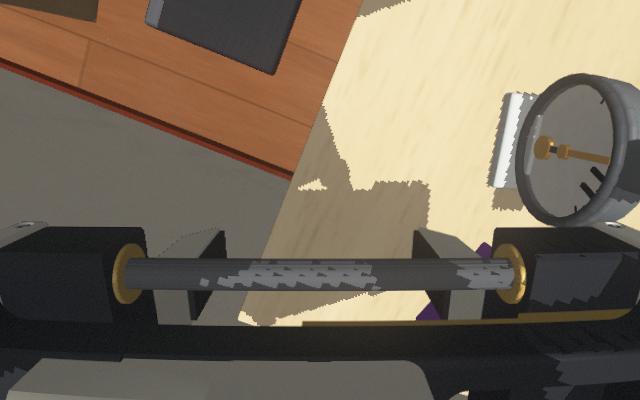

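The dial is clear: needle from about (565,152) to (608,160), prongs near (598,172) and (588,188). Next: fit the dial plane from depth and compute the angles.

Run:
```python
from h import *
w=np.load("pics/w2.npz"); im,d,T=w["im"],w["d"],w["T"]
save("crop2",cv2.resize(im[65:235,480:640],None,fx=3.5,fy=3.5,interpolation=2))
hsv=cv2.cvtColor(im,cv2.COLOR_RGB2HSV)
roi=np.zeros((400,640),np.uint8); cv2.ellipse(roi,(566,150),(40,66),0,0,360,1,-1)
v,u=np.nonzero(roi); P=cloud("wrist",np.c_[u,v],d,T); ok=d[v,u]>0; u,v,P=u[ok],v[ok],P[ok]
m=(hsv[v,u,1]<30)&(hsv[v,u,2]>90)
Q=P[m]; 
for _ in range(3):
    c=Q.mean(0); n=np.linalg.svd(Q-c,full_matrices=False)[2][2]; Q=Q[abs((Q-c)@n)<2]
n*=np.sign(n[0]); print("plane",len(Q),c.round(1),n.round(3),"yaw",np.degrees(np.arctan2(n[1],n[0])))
def pl(uv):
    o,r=rays("wrist",uv,T); return o+r*(((c-o)@n)/(r@n))[:,None]
x=np.array([n[0],n[1],0])/np.hypot(n[0],n[1]); y=np.cross([0,0,1],x)
br=(hsv[:,:,1]>90)&(hsv[:,:,0]<30)&(roi>0)&(hsv[:,:,2]>60)
dk=(hsv[:,:,2]<75)&(roi>0)
for nm,mk in(("brass",br),("dark",dk)):
    k,l,s,ce=cv2.connectedComponentsWithStats(mk.astype(np.uint8))
    for i in range(1,k):
        if s[i,4]>8:
            p=pl([ce[i]])[0]; print(nm,s[i],ce[i].round(1),"y,z",(p@y).round(1),p[2].round(1))
# handle/housing: rows from top/side clouds
P2=np.load("pics/topP.npy")[220:270,325:385].reshape(-1,3); q=P2[P2[:,2]>142]; print("handle top (top cam)",len(q),q.mean(0).round(1),"x,y in g axes",(q@x).min().round(1),(q@x).max().round(1),(q@y).min().round(1),(q@y).max().round(1)); print("c in axes",(c@x).round(1))
P3=np.load("pics/sideP.npy")[125:150,290:320].reshape(-1,3); q=P3[P3[:,2]>112]; print("side",len(q),q.mean(0).round(1),(q@x).min().round(1),(q@x).max().round(1),(q@y).min().round(1),(q@y).max().round(1),q[:,2].max())
```

```text
plane 5836 [ 459.9 -172.9   59.2] [ 0.954  0.299 -0.005] yaw 17.380401697650477
brass [534 136  20  24 368] [543.1 147.1] y,z -300.5 34.2
brass [557 145  50  19 437] [578.2 154.4] y,z -300.6 68.7
dark [548  84  22  11  62] [558.6  87.8] y,z -260.6 37.1
dark [535  95  16  18  46] [542.2 103. ] y,z -270.6 22.7
dark [549 147   8   6  38] [552.8 149.4] y,z -300.7 44.8
dark [590 166  14  18 113] [596.9 173.6] y,z -308.8 86.5
dark [566 182  35  35 244] [585.1 198.1] y,z -324.0 82.8
handle top (top cam) 108 [ 474.8 -157.4  245.5] x,y in g axes 387.0 478.3 -313.3 -219.3
c in axes 387.2
side 201 [ 490.  -152.1  156. ] 387.1 1204.9 -312.8 -60.0 919.1095009064214
```

View pics/crop2.png

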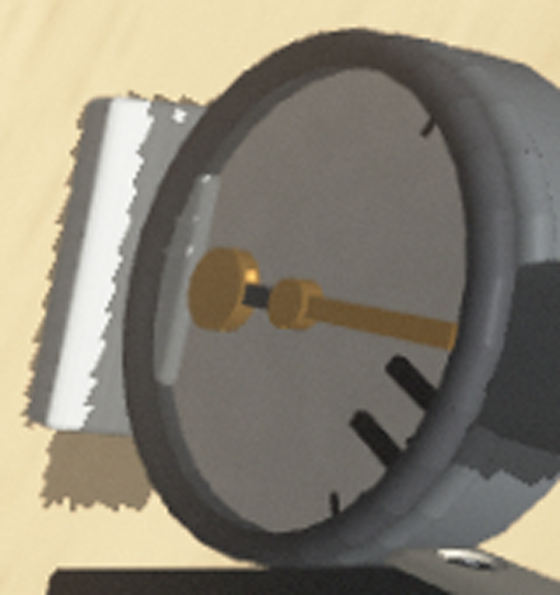

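Run:
```python
from h import *
w=np.load("pics/w2.npz"); T=w["T"]; a=np.radians(17.4); x=np.array([np.cos(a),np.sin(a),0]); y=np.array([-np.sin(a),np.cos(a),0])
print("cam",(T[:3,3]@x).round(1),(T[:3,3]@y).round(1),T[2,3].round(1))
cr=np.array([[397,365],[430,400],[360,420],[397,462],[290,303],[450,335],[428,128],[335,505]])/3.5+[480,65]
for off in(0,3,6):
    o,r=rays("wrist",cr,T); p=o+r*((387.2-off-o@x)/(r@x))[:,None]
    print(off,np.c_[p@y,p[:,2]].round(1).tolist()); 
    mid=[(p[0]+p[2])/2,(p[1]+p[3])/2]
    for cz in (60,): 
        print([np.arctan2(-(m@y+300.6),m[2]-cz).round(3) for m in mid],"dir",np.arctan2(-((p[1]-p[0]+p[3]-p[2])@y),(p[1]-p[0]+p[3]-p[2])[2]).round(3))
for f,sl in(("top",np.s_[220:270,325:385]),("side",np.s_[125:190,280:330])):
    P=np.load(f"pics/{f}P.npy")[sl].reshape(-1,3)
    for lo,hi in((20,50),(50,100),(115,138),(138,165)):
        q=P[(P[:,2]>lo)&(P[:,2]<hi)]; X=np.percentile(q@x,[3,50,97]);Y=np.percentile(q@y,[3,50,97]); print(f,lo,len(q),X.round(1),Y.round(1),q[:,2].max().round(1))
```

```text
cam 229.9 -287.0 267.5
0 [[-307.1, 83.3], [-311.1, 91.7], [-317.3, 78.5], [-321.9, 88.6], [-300.9, 54.7], [-300.7, 92.2], [-269.7, 77.6], [-332.3, 78.0]]
[np.float64(0.507), np.float64(0.485)] dir 0.432
3 [[-306.7, 86.8], [-310.6, 95.1], [-316.7, 82.1], [-321.2, 92.0], [-300.6, 58.8], [-300.5, 95.6], [-270.0, 81.2], [-331.4, 81.6]]
[np.float64(0.427), np.float64(0.429)] dir 0.432
6 [[-306.3, 90.3], [-310.1, 98.4], [-316.2, 85.7], [-320.6, 95.4], [-300.4, 62.8], [-300.2, 98.9], [-270.3, 84.8], [-330.6, 85.2]]
[np.float64(0.363), np.float64(0.38)] dir 0.432
top 20 30 [381.2 407.6 408.5] [-389.8 -303.8 -265.4] 48.9
top 50 222 [382.1 397.4 407.6] [-342.9 -282.3 -256. ] 100.0
top 115 12 [391.1 407.4 408.5] [-309.4 -290.9 -287.8] 134.4
top 138 100 [387.8 398.  408.2] [-312.6 -300.3 -288.5] 155.1
side 20 232 [402.6 405.4 408.4] [-338.6 -299.3 -262.3] 49.9
side 50 580 [383.  404.7 408.1] [-338.9 -292.6 -254.9] 100.0
side 115 86 [390.6 405.5 409.2] [-310.5 -296.4 -286.3] 137.2
side 138 98 [387.8 401.1 408.4] [-310.2 -298.3 -286.5] 153.6
```

The mark reads about 0.43 rad: the two estimates agree when the prongs are taken as 3 mm above the dial, and the ±60° ticks check the centre at z = 60. The handle centre is at about (470,-168), top about 153 mm. Going above it.

```bash
python3 -m crank '[[[1,0,0,-5,2],[1,0,0,-9,4.7],[1,1,4,-9,4.7],[1,2,8,-9,4.7],[1,3,12,-9,4.7],[1,4,15.5,-9,4.7],[1,4,16.7,-9,4.7],[1,4,16.7,-9,4.7],[1,4,16.7,-9,4.7],[1,4,16.7,-9,4.7]]]'
python3 - <<'E'
from h import *
o=bot.get_obs(); M=R.from_euler('xyz',o["tcp_rot"]).as_matrix(); print(np.degrees(o["tcp_rot"]))
n="wrist"; T=pose(n,bot.calibration(n)); im,d=bot.capture(n); np.savez("pics/w3.npz",im=im,d=d,T=T)
print("to grasp cm",(M.T@(np.array([469.7,-167.7,113])-o["tool_pos"])/10).round(2))
# check handle between the fingers from wrist depth
v,u=np.mgrid[0:400:2,0:640:2]; uv=np.c_[u.ravel(),v.ravel()]; P=cloud(n,uv,d,T); a=np.radians(17.4); x=np.array([np.cos(a),np.sin(a),0]); y=np.array([-np.sin(a),np.cos(a),0])
q=P[(P[:,2]>135)&(P[:,2]<160)&(abs(P@x-398)<35)&(abs(P@y+300)<40)]; print(len(q)); 
if len(q): print((q@x).min(),(q@x).max(),(q@y).min(),(q@y).max(),np.median(q[:,2]))
E
```

```text
time: 4.25
tool_pos: [467.7, -168.2, 199.9]
tcp_rot: [-3.141, -0.0, 1.877]
contact_force: [-0.5, -0.8, 0.2]
grip_width: 92.3
finger_force: 0.0
[-1.79973502e+02 -6.85563535e-03  1.07566280e+02]
to grasp cm [-0.02  0.21  8.69]
372
384.31068269317393 406.0675711584972 -312.479615037615 -287.3731159638929 150.9779570198731
```

```bash
python3 -m crank '[[[1,0,0.1,3,0],[1,0,0.1,6,0],[1,0,0.1,8.6,0],[0.5,0,0.1,8.6,0],[0.1,0,0.1,8.6,0],[0,0,0.1,8.6,0],[0,0,0.1,8.6,0],[0,0,0.1,8.6,0],[0,0,0.1,8.6,0],[0,0,0.1,8.6,0]]]'
```

```text
time: 5.3
tool_pos: [469.7, -167.3, 114.0]
tcp_rot: [3.141, 0.0, 1.878]
contact_force: [0.4, -0.0, -0.2]
grip_width: 40.7
finger_force: 0.0
```

```bash
python3 -m crank '[[[0,0,0,0,0],[0,0,0,0,0],[0,0,0,0,0],[0,0,0,0,0],[0,0,0,0,0],[0,0,0,-2,0],[0,0,0,-5,0],[0,0,0,-9,0],[0,0,0,-12,0],[0,0,0,-12,0]]]'
```

```text
time: 6.3
tool_pos: [471.4, -168.3, 237.8]
tcp_rot: [3.136, 0.006, 1.878]
contact_force: [0.1, 0.6, -3.3]
grip_width: 22.0
finger_force: 30.0
```

```bash
python3 -m crank '[[[0,1,0.3,0,8],[0,4,1,0,16],[0,7,1.8,0,24],[0,10.5,2.6,0,32],[0,14,3.5,0,40],[0,17.5,4.4,0,48],[0,21,5.3,0,56],[0,24,6,0,64],[0,25.9,6.6,0,72],[0,25.9,6.6,0,80]]]'
python3 -m crank '[[[0,0,0,0,8],[0,0,0,0,16],[0,0,0,0,24],[0,0,0,0,32],[0,0,0,0,40],[0,0,0,0,48],[0,0,0,0,56],[0,0,0,0,64],[0,0,0,0,72],[0,0,0,0,80]]]'
python3 -m crank '[[[0,0,0,0,4],[0,0,0,0,8],[0,0,0,0,10],[0,0,0,0,10],[0,0,0,0,10],[0,0,0,0,10],[0,0,0,0,10],[0,0,0,0,10],[0,0,0,0,10],[0,0,0,0,10]]]'
python3 - <<'E'
from h import *
P=np.load("pics/sideP.npy")[150:240,370:440].reshape(-1,3); q=P[(P[:,2]>66)&(P[:,2]<86)&(np.hypot(P[:,0]-458,P[:,1]-100)<25)]; print("dome side",len(q),q.mean(0) if len(q) else 0, q.max(0))
o=bot.get_obs(); M=R.from_euler('xyz',o["tcp_rot"]).as_matrix(); print(np.degrees(o["tcp_rot"]),o["joint_positions"].round(2))
t=np.array([458.5-2.7,100-1.4,195.5]); print("to contact cm",(M.T@(t-o["tool_pos"])/10).round(2))
im,d=bot.capture("side"); np.savez("pics/s1.npz",im=im,d=d); save("s1",cv2.resize(im[60:240,320:520],None,fx=3,fy=3,interpolation=2))
E
```

```text
time: 7.3
tool_pos: [453.2, 101.8, 232.3]
tcp_rot: [-3.14, 0.002, 0.479]
contact_force: [-0.4, -0.8, -1.8]
grip_width: 22.0
finger_force: 30.0
time: 8.3
tool_pos: [453.5, 99.4, 232.2]
tcp_rot: [3.14, 0.002, -0.921]
contact_force: [0.2, -0.3, -1.8]
grip_width: 21.7
finger_force: 30.0
time: 9.3
tool_pos: [454.3, 99.5, 233.7]
tcp_rot: [-3.141, 0.0, -1.089]
contact_force: [0.4, 0.5, -2.1]
grip_width: 22.0
finger_force: 30.0
dome side 35 [464.50772613  95.19959879  73.16179769] [476.09989706 108.43192698  80.92688442]
[-1.79991242e+02  1.75968155e-03 -6.24153342e+01] [0.05 0.23 1.67 0.   1.25 2.71]
to contact cm [ 0.15 -0.1   3.82]
```

View pics/s1.png

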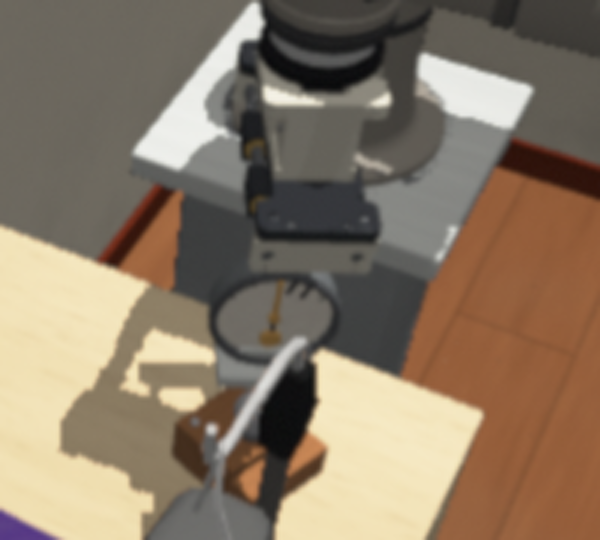

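The side view now shows the dial facing the camera above the block: needle near zero at crop (278,300), mark to its right at (305,288). The dome seen from the side agrees with the top view. Descending to a light press.

```bash
python3 -m crank '[[[0,0.1,-0.1,1.5,0],[0,0.1,-0.1,3,0],[0,0.1,-0.1,3.5,0],[0,0.1,-0.1,3.7,0],[0,0.1,-0.1,3.9,0],[0,0.1,-0.1,4.0,0],[0,0.1,-0.1,4.1,0],[0,0.1,-0.1,4.1,0],[0,0.1,-0.1,4.1,0],[0,0.1,-0.1,4.1,0]]]'
python3 -c "
from h import *
for i in range(3): o=bot.get_obs();print(o['contact_force'],o['tool_pos'],o['moment'],o['finger_force']);bot.capture('top')"
```

```text
time: 10.35
tool_pos: [455.9, 99.1, 193.0]
tcp_rot: [-3.141, -0.0, -1.089]
contact_force: [1.1, -0.2, -1.4]
grip_width: 21.7
finger_force: 30.0
[ 1.11044109 -0.19058409 -1.38972133] [455.88165559  99.08257494 193.0008262 ] [ 0.03703477 -0.00624751 -0.04266039] 29.999810457229614
[ 0.95878809  0.50067834 -0.20934172] [455.87399208  99.07276859 192.97161203] [ 0.1333745  -0.00389631  0.01418652] 29.999833703041077
[ 1.32523007 -0.43006351 -1.4001623 ] [455.86334367  99.08024559 192.92731864] [ 0.04210039 -0.03781238 -0.00869548] 29.99981939792633
```

```bash
python3 -m crank '[[[0,0,0,0.1,0],[0,0,0,0.2,0],[0,0,0,0.3,0],[0,0,0,0.4,0],[0,0,0,0.4,0],[0,0,0,0.4,0],[0,0,0,0.4,0],[0,0,0,0.4,0],[0,0,0,0.4,0],[0,0,0,0.4,0]]]'
python3 -c "
from h import *
f=[]
for i in range(6): o=bot.get_obs();f.append(np.r_[o['contact_force'],o['moment']]);im,d=bot.capture('side')
print(np.mean(f,0).round(2),o['tool_pos'],o['tcp_rot']); np.savez('pics/s2.npz',im=im,d=d)"
```

```text
time: 11.5
tool_pos: [455.8, 99.1, 188.8]
tcp_rot: [-3.141, -0.0, -1.089]
contact_force: [1.8, 0.1, 3.4]
grip_width: 21.5
finger_force: 30.0
[ 1.67  0.08  2.3   0.12 -0.35 -0.02] [455.74577125  99.07704857 188.76792344] [-3.14118440e+00 -7.31682172e-05 -1.08942272e+00]
```

Pressed about 6–7 mm at about 4.9 N. Now I'll start rocking with an arc towards tool +x, i.e. gauge +y.

```bash
python3 -m crank '[[[0,0.4,0,0,0],[0,0.8,0,0,0],[0,1.2,0,0.05,0],[0,1.6,0,0.1,0],[0,2,0,0.15,0],[0,2.3,0,0.2,0],[0,2.6,0,0.2,0],[0,2.6,0,0.2,0],[0,2.6,0,0.2,0],[0,2.6,0,0.2,0]]]'
python3 - <<'E'
from h import *
f=[]
for i in range(4): o=bot.get_obs();f.append(np.r_[o['contact_force'],o['moment']]);im,d=bot.capture('side')
print(np.mean(f,0).round(2),o['tool_pos']); np.savez('pics/s3.npz',im=im,d=d)
a=[np.load('pics/s2.npz')["im"],im]
save("s23",np.hstack([cv2.resize(i[120:220,370:470],None,fx=3.9,fy=3.9,interpolation=2) for i in a]))
E
```

```text
time: 12.8
tool_pos: [467.9, 75.5, 186.8]
tcp_rot: [-3.142, -0.001, -1.089]
contact_force: [0.2, -1.2, 2.4]
grip_width: 21.6
finger_force: 30.0
[ 0.02 -1.81  2.79 -0.43  0.31  0.03] [467.82601591  75.65724712 186.82507575]
```

View pics/s23.png

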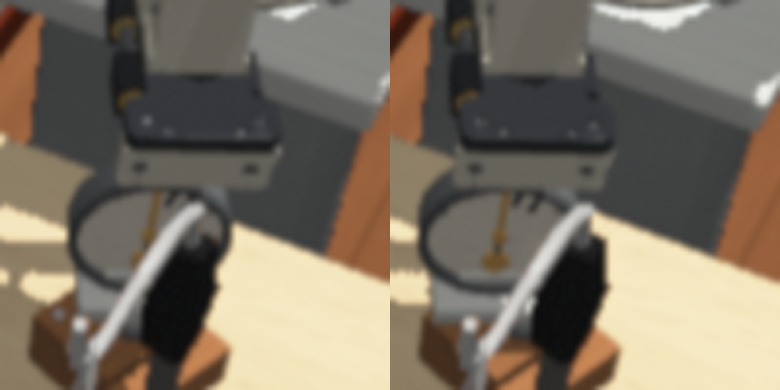

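The right picture shows the gauge mostly slid along the dome (housing about 10 px left); mark and needle are barely closer. Stud friction can't overcome the grip torque. Instead I'll pivot the gauge in the pads by tipping it over its sole's edge on the open table, then return to the stud.

```bash
python3 -m crank '[[[0,0,0,-2,0],[0,0,0,-5,0],[0,2,2,-6,0],[0,5,4.5,-6,0],[0,8,7.3,-6,0],[0,8,7.3,-3,0],[0,8,7.3,1,0],[0,8,7.3,4,0],[0,8,7.3,6,0],[0,8,7.3,6.6,0]]]'
python3 -c "
from h import *
f=[]
for i in range(4): o=bot.get_obs();f.append(np.r_[o['contact_force'],o['moment']]);im,d=bot.capture('side')
print(np.mean(f,0).round(2),o['tool_pos'])"
```

```text
time: 14.0
tool_pos: [438.2, -28.1, 118.3]
tcp_rot: [3.138, 0.004, -1.09]
contact_force: [-0.6, -0.2, -1.1]
grip_width: 21.9
finger_force: 30.0
[-0.06  0.3  -2.05  0.02  0.15 -0.  ] [440.21157969 -28.57581223 120.92790048]
```

```bash
python3 -m crank '[[[0,0,0,0.3,0],[0,0,0,0.5,0],[0,0,0,0.6,0],[0,0,0,0.7,0],[0,0,0,0.8,0],[0,0,0,0.9,0],[0,0,0,0.9,0],[0,0,0,0.9,0],[0,0,0,0.9,0],[0,0,0,0.9,0]]]'
```

```text
time: 15.2
tool_pos: [440.3, -28.6, 114.4]
tcp_rot: [-3.14, -0.001, -1.089]
contact_force: [-8.1, 2.1, 26.5]
grip_width: 22.0
finger_force: 30.0
```

```bash
python3 -m crank '[[[0,0.7,0,-0.1,0],[0,1.4,0,-0.25,0],[0,2.1,0,-0.35,0],[0,2.8,0,-0.42,0],[0,3.5,0,-0.45,0],[0,4.1,0,-0.45,0],[0,4.7,0,-0.43,0],[0,5.3,0,-0.4,0],[0,5.3,0,-0.4,0],[0,5.3,0,-0.4,0]]]'
python3 - <<'E'
from h import *
f=[]
for i in range(3): o=bot.get_obs();f.append(np.r_[o['contact_force'],o['moment']]);im,d=bot.capture('side')
print(np.mean(f,0).round(2),o['tool_pos']); np.savez('pics/s4.npz',im=im,d=d)
c=bot.calibration("side"); T=pose("side",c); C=np.linalg.inv(T); p=C@np.r_[o['tool_pos']+[0,0,-40],1]; q=K(c)@p[:3]; u,v=(q[:2]/q[2]).astype(int); print(u,v)
v=max(v,50);save("s4",cv2.resize(im[v-50:v+50,u-60:u+60],None,fx=5,fy=5,interpolation=2))
E
```

```text
time: 16.2
tool_pos: [464.8, -76.0, 115.7]
tcp_rot: [-3.141, -0.001, -1.09]
contact_force: [0.2, -0.1, -0.5]
grip_width: 22.2
finger_force: 30.0
[ 0.01 -0.2  -0.96 -0.13  0.06  0.02] [464.60241059 -75.69045974 115.72817195]
336 169
```

View pics/s4.png

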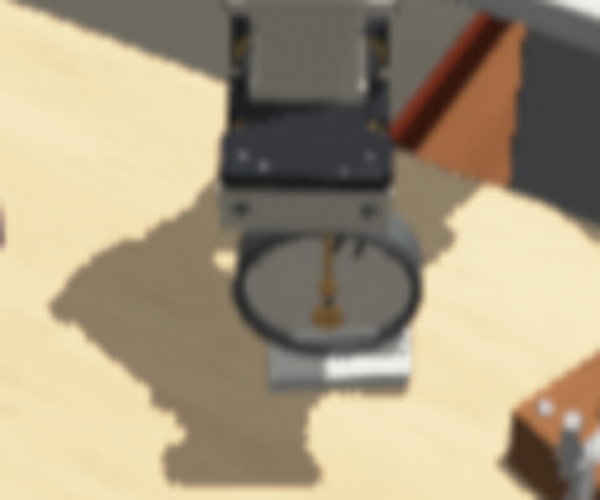

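It slid instead of tipping: needle at crop (328,250), prongs (340–360,245), so the tilt is still only slight. The grip is too firm to pivot. With the gauge standing on the table, I'll test whether a claw value near the handle width gives a lighter grip.

```bash
python3 -m crank '[[[0,0,0,0.2,0],[0,0,0,0.2,0],[0.22,0,0,0.2,0],[0.22,0,0,0.2,0],[0.22,0,0,0.2,0],[0.22,0,0,0.2,0],[0.22,0,0,0.2,0],[0.22,0,0,0.2,0],[0.22,0,0,0.2,0],[0.22,0,0,0.2,0]]]'
```

```text
time: 17.35
tool_pos: [464.7, -75.6, 115.5]
tcp_rot: [-3.141, -0.001, -1.089]
contact_force: [-3.8, 0.3, 16.9]
grip_width: 22.0
finger_force: 30.0
```

```bash
python3 -m crank '[[[0.238,0,0,0,0],[0.238,0,0,0,0],[0.238,0,0,0,0],[0.238,0,0,0,0],[0.238,0,0,0,0],[0.238,0,0,0,0],[0.238,0,0,0,0],[0.238,0,0,0,0],[0.238,0,0,0,0],[0.238,0,0,0,0]]]'; python3 -c "
from h import *
print(bot.get_obs())"
```

```text
time: 18.35
tool_pos: [464.9, -75.6, 115.5]
tcp_rot: [-3.14, -0.001, -1.089]
contact_force: [-3.4, 0.6, 15.9]
grip_width: 22.0
finger_force: 11.4
{'time': 18.35, 'joint_positions': array([-3.24154376e-01,  3.72769844e-01,  1.82640797e+00, -1.29134601e-04,
        9.40459417e-01,  2.33562297e+00]), 'dq': array([-0.00107837, -0.0004058 , -0.00042358,  0.00044314,  0.0008889 ,
       -0.00094058]), 'tau': array([-1.33726867e-01, -3.31483948e+01, -1.77241498e+01,  2.02301047e-01,
       -1.53365437e+00, -3.07469617e-02]), 'tool_pos': array([464.85294684, -75.6310823 , 115.49469914]), 'tcp_rot': array([-3.14031407e+00, -1.48317550e-03, -1.08890596e+00]), 'contact_force': array([-3.37265162,  0.55798751, 15.87015966]), 'moment': array([ 0.03999048,  1.04430874, -0.09381907]), 'finger_force': 11.37711614370346, 'grip_width': 22.015747850715055}
```

A claw value of 0.238 gives an 11 N grip, which should let the gauge pivot. Tighten, carry it back to the stud, press, then loosen to 0.238 and rock there.

```bash
python3 -m crank '[[[0,0,0,0,0],[0,0,0,0,0],[0,0,0,-4,0],[0,0,0,-8,0],[0,0,0,-12,0],[0,-4,-2,-12,0],[0,-8,-4,-12,0],[0,-12,-6,-12,0],[0,-15.3,-7.3,-12,0],[0,-15.3,-7.3,-12,0]]]'
python3 -m crank '[[[0,0,0,0,0],[0,0,0,1.5,0],[0,0,0,2.8,0],[0,0,0,3.3,0],[0,0,0,3.6,0],[0,0,0,3.9,0],[0,0,0,4.1,0],[0,0,0,4.3,0],[0,0,0,4.3,0],[0,0,0,4.3,0]]]'
python3 -c "
from h import *
f=[]
for i in range(4): o=bot.get_obs();f.append(np.r_[o['contact_force'],o['moment']]);im,d=bot.capture('side')
print(np.mean(f,0).round(2),o['tool_pos']); np.savez('pics/s5.npz',im=im,d=d)"
```

```text
time: 19.35
tool_pos: [457.1, 97.5, 233.4]
tcp_rot: [3.141, 0.002, -1.084]
contact_force: [0.2, -0.3, -2.4]
grip_width: 21.6
finger_force: 30.0
time: 20.35
tool_pos: [458.7, 93.6, 191.1]
tcp_rot: [-3.141, -0.001, -1.089]
contact_force: [-0.5, -2.1, 0.7]
grip_width: 22.0
finger_force: 30.0
[ 0.14 -1.42  0.47 -0.45  0.06  0.01] [458.64663371  93.67113531 191.02463106]
```

```bash
python3 -m crank '[[[0,0,0,0.1,0],[0,0,0,0.2,0],[0,0,0,0.3,0],[0.238,0,0,0.3,0],[0.238,0,0,0.3,0],[0.238,0,0,0.3,0],[0.238,0.3,0,0.3,0],[0.238,0.6,0,0.3,0],[0.238,0.9,0,0.35,0],[0.238,1.3,0,0.35,0]]]'
python3 -m crank '[[[0.238,0.3,0,0,0],[0.238,0.6,0,0.05,0],[0.238,0.9,0,0.1,0],[0.238,1.2,0,0.15,0],[0.238,1.5,0,0.2,0],[0.238,1.8,0,0.25,0],[0.238,2.0,0,0.3,0],[0.238,2.0,0,0.3,0],[0.238,2,0,0.3,0],[0.238,2,0,0.3,0]]]'
python3 - <<'E'
from h import *
f=[]
for i in range(4): o=bot.get_obs();f.append(np.r_[o['contact_force'],o['moment']]);im,d=bot.capture('side')
print(np.mean(f,0).round(2),o['tool_pos'],o['finger_force']); np.savez('pics/s6.npz',im=im,d=d)
a=[np.load('pics/s5.npz')["im"],im]
save("s56",np.hstack([cv2.resize(i[120:220,370:470],None,fx=3.9,fy=3.9,interpolation=2) for i in a]))
E
```

```text
time: 21.55
tool_pos: [464.5, 82.2, 187.1]
tcp_rot: [-3.141, 0.0, -1.089]
contact_force: [0.6, 1.8, 1.3]
grip_width: 21.7
finger_force: 9.6
time: 22.55
tool_pos: [473.7, 64.2, 184.2]
tcp_rot: [3.141, -0.001, -1.089]
contact_force: [0.1, -1.2, 1.0]
grip_width: 22.0
finger_force: 9.6
[-0.17 -1.99  0.77 -0.39  0.17  0.01] [473.66250688  64.34719636 184.27109142] 9.615577608346939
```

View pics/s56.png

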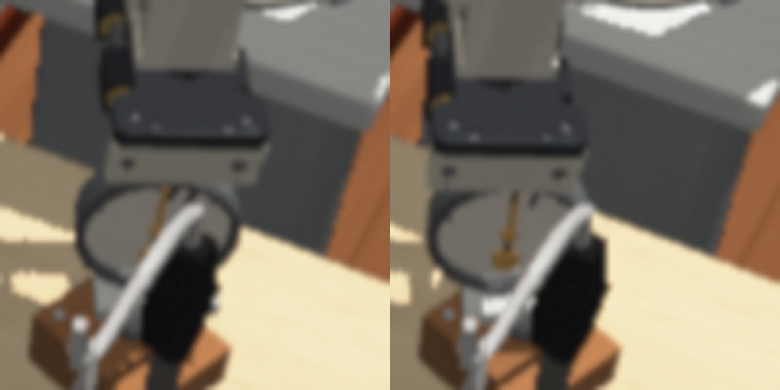

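I've now used all ten pictures: the right one shows the gauge leaning further than the left, but too coarse to trust. From here I'll measure numerically on the dial plane.

```bash
cat > dial.py <<'E'
from h import *
def dial(im,tcp,yaw=-1.089,verbose=1):
    xg=np.array([np.sin(yaw),-np.cos(yaw),0]); yg=np.array([np.cos(yaw),np.sin(yaw),0]); piv=np.array(tcp)+[0,0,18.8]
    # rectify the dial plane: 0.5 mm per px, Y (left +), Z relative to grip pivot
    Ys=np.arange(75,-75,-.5); Zs=np.arange(5,-150,-.5); YY,ZZ=np.meshgrid(Ys,Zs)
    W=piv-xg*11+YY[...,None]*yg+ZZ[...,None]*[0,0,1]
    c=bot.calibration("side"); uv=cv2.projectPoints(W.reshape(-1,3),np.array(c["rvec"],float),np.array(c["tvec"],float),K(c),np.array(c["D"],float))[0].reshape(*YY.shape,2).astype(np.float32)
    out=cv2.remap(im,uv[...,0],uv[...,1],cv2.INTER_CUBIC); hsv=cv2.cvtColor(out,cv2.COLOR_RGB2HSV)
    return out,hsv,Ys,Zs
def blobs(mk,Ys,Zs,amin=10):
    k,l,s,ce=cv2.connectedComponentsWithStats(mk.astype(np.uint8)); r=[]
    for i in range(1,k):
        if s[i,4]>amin:
            v,u=np.nonzero(l==i); a=np.c_[Ys[u],Zs[v]]; d=np.linalg.svd(a-a.mean(0),full_matrices=False)[2][0]; d*=np.sign(d[1]) or 1
            r.append((len(u),a.mean(0).round(1).tolist(),a.min(0).tolist(),a.max(0).tolist(),round(float(np.arctan2(-d[0],d[1])),3)))
    return r
E
python3 - <<'E'
from dial import *
TC=dict(s1=(454.3,99.5,233.7),s2=(455.7,99.1,188.8),s4=(464.6,-75.7,115.7),s5=(458.6,93.7,191),s6=(473.7,64.3,184.3))
for n,t in TC.items():
    out,h,Ys,Zs=dial(np.load(f"pics/{n}.npz")["im"],t)
    print(n)
    for r in blobs((h[...,1]>100)&(h[...,0]<28)&(h[...,0]>12)&(h[...,2]>50)&(np.abs(Ys)[None]<55)&(Zs[:,None]<-20)&(Zs[:,None]>-100),Ys,Zs,40): print("  brass",r)
    g=(h[...,1]<45)&(h[...,2]>80)&(h[...,2]<150)
    for r in blobs(g,Ys,Zs,800): print("  grey",r)
    dk=(h[...,2]<70)
    for r in blobs(dk,Ys,Zs,60)[:8]: print("  dark",r)
E
```

```text
s1
  brass (573, [0.3, -60.7], [-3.0, -78.5], [3.5, -35.0], -0.0)
  brass (702, [0.5, -92.8], [-6.5, -99.5], [7.5, -85.0], -0.47)
  grey (11075, [-24.8, -14.1], [-74.5, -48.5], [25.0, 5.0], 1.544)
  grey (20842, [4.3, -88.3], [-39.5, -149.5], [40.5, -36.0], 0.32)
  dark (26852, [-3.3, -49.3], [-74.5, -121.0], [74.0, 5.0], -1.16)
  dark (1224, [-19.9, 3.3], [-57.5, 1.0], [21.0, 5.0], -1.566)
  dark (103, [12.9, -11.5], [10.5, -14.0], [15.5, -9.0], 0.791)
  dark (109, [-47.9, -11.5], [-50.5, -14.5], [-45.0, -9.0], 0.609)
  dark (2645, [-25.5, -137.1], [-39.0, -149.5], [-9.5, -116.5], 0.492)
s2
  brass (503, [0.6, -61.6], [-2.0, -78.0], [4.0, -37.5], 0.019)
  brass (134, [5.3, -91.3], [3.0, -97.0], [7.0, -86.5], 0.211)
  grey (9140, [-18.8, -20.0], [-62.5, -48.5], [25.0, 1.0], -1.532)
  grey (11191, [21.7, -89.4], [4.0, -149.5], [40.5, -36.0], 0.077)
  grey (3936, [-15.4, -77.4], [-39.5, -149.5], [6.5, -36.5], 0.24)
  dark (7127, [37.7, -36.4], [9.0, -119.5], [71.5, 5.0], -0.14)
  dark (8919, [-46.8, -23.0], [-74.5, -69.5], [24.0, 5.0], -0.898)
  dark (107, [12.5, -17.2], [10.0, -20.0],
[... 1431 characters left out ...]
33.0], -0.036)
s6
  brass (493, [-21.6, -61.4], [-25.0, -74.5], [-18.0, -40.5], -0.002)
  brass (745, [-21.5, -88.7], [-28.5, -97.0], [-14.5, -81.0], -0.044)
  grey (24417, [-15.5, -55.5], [-74.5, -149.5], [33.0, 3.5], 0.077)
  grey (1843, [-49.2, -100.9], [-68.5, -149.5], [-31.0, -53.0], 0.302)
  dark (6483, [-37.9, -7.6], [-74.5, -46.5], [32.0, 5.0], -1.328)
  dark (96, [17.2, -17.5], [14.5, -20.5], [19.5, -15.0], 0.793)
  dark (89, [-43.3, -17.6], [-45.5, -20.0], [-41.0, -15.0], 0.585)
  dark (2991, [12.6, -69.1], [-12.5, -115.5], [24.0, -33.5], -0.202)
  dark (72, [-48.4, -38.4], [-51.5, -41.0], [-45.5, -36.0], -0.921)
  dark (8426, [-60.7, -114.9], [-74.5, -149.5], [-42.5, -69.0], 0.12)
```

Measured tilt from the needle's offset below the grip: s4 0.15, s6 **0.30 rad**, with the sole's middle still within about 1 mm of the stud. The light-grip rocking works, and the prongs again give a mark of 0.43–0.44. Continuing to 0.43.

```bash
python3 -m crank '[[[0.238,0.2,0,0.15,0],[0.238,0.4,0,0.22,0],[0.238,0.6,0,0.29,0],[0.238,0.8,0,0.36,0],[0.238,1.0,0,0.43,0],[0.238,1.2,0,0.5,0],[0.238,1.4,0,0.57,0],[0.238,1.6,0,0.63,0],[0.238,1.6,0,0.63,0],[0.238,1.6,0,0.63,0]]]'
cat > meas.py <<'E'
from dial import *
import sys
f=[]
for i in range(4): o=bot.get_obs();f.append(np.r_[o['contact_force'],o['moment']]);im,d=bot.capture('side')
t=o['tool_pos']; print(np.mean(f,0).round(2),t.round(1),o['finger_force'],o['time']); np.savez(f'pics/{sys.argv[1]}.npz',im=im,d=d)
out,h,Ys,Zs=dial(im,t,o['tcp_rot'][2])
for r in blobs((h[...,1]>100)&(h[...,0]<28)&(h[...,0]>12)&(h[...,2]>50)&(np.abs(Ys)[None]<60)&(Zs[:,None]<-20)&(Zs[:,None]>-100),Ys,Zs,40): print("  brass",r,"tilt",np.arcsin(-r[1][0]/72).round(3))
for th in(70,85): 
    for r in blobs((h[...,2]<th)&(Zs[:,None]<-25)&(Zs[:,None]>-65)&(np.abs(Ys)[None]<60),Ys,Zs,50): print("  dark",r)
s=np.array([458.5,100]); yg=np.array([np.cos(o['tcp_rot'][2]),np.sin(o['tcp_rot'][2])]); print("tool along yg from stud",((t[:2]-s)@yg).round(1))
E
python3 meas.py s7
```

```text
time: 23.75
tool_pos: [481.2, 50.1, 177.9]
tcp_rot: [-3.141, -0.0, -1.089]
contact_force: [0.1, -0.0, 0.7]
grip_width: 22.0
finger_force: 9.6
[-0.1  -0.43  0.91 -0.1   0.14  0.01] [481.2  50.2 178. ] 9.56861436367035 23.9
  brass (527, [-30.3, -57.2], [-33.5, -71.5], [-27.0, -36.0], -0.004) tilt 0.434
  brass (785, [-30.1, -85.6], [-37.5, -94.0], [-23.0, -77.5], -0.083) tilt 0.431
  dark (1221, [9.1, -46.5], [-3.0, -64.5], [15.5, -34.5], 0.348)
  dark (196, [-56.1, -33.7], [-59.5, -39.5], [-52.0, -29.5], -0.783)
  dark (1705, [8.2, -45.2], [-6.0, -64.5], [16.5, -32.5], 0.399)
  dark (81, [-36.8, -35.9], [-38.5, -39.0], [-35.0, -32.5], -0.071)
  dark (72, [-26.0, -35.9], [-27.5, -39.0], [-24.5, -33.0], -0.018)
tool along yg from stud 54.7
```

Tilt is 0.43–0.44. The prongs are at Y -36.8 and -26.0 (middle -31.4) and the needle at -30.3, so it is about 1 mm off centre. Small nudge, then tighten the grip.

```bash
python3 -m crank '[[[0.238,0.1,0,0.05,0],[0.238,0.2,0,0.1,0],[0.238,0.2,0,0.1,0],[0.15,0.2,0,0.1,0],[0.05,0.2,0,0.1,0],[0,0.2,0,0.1,0],[0,0.2,0,0.1,0],[0,0.2,0,0.1,0],[0,0.2,0,0.1,0],[0,0.2,0,0.1,0]]]'
python3 meas.py s8
```

```text
time: 24.95
tool_pos: [482.0, 48.6, 176.9]
tcp_rot: [-3.142, 0.0, -1.089]
contact_force: [-0.0, 0.7, 1.3]
grip_width: 21.8
finger_force: 30.0
[-0.3   0.21  1.71  0.24  0.25 -0.  ] [482.   48.5 176.9] 30.00027894973755 25.1
  brass (503, [-30.9, -57.3], [-34.5, -71.0], [-27.5, -36.5], -0.014) tilt 0.444
  brass (784, [-30.8, -85.0], [-37.5, -93.5], [-24.0, -76.5], -0.007) tilt 0.442
  dark (1205, [8.5, -46.5], [-3.5, -64.5], [14.5, -34.5], 0.349)
  dark (178, [-56.3, -33.1], [-59.5, -39.0], [-52.5, -29.0], -0.736)
  dark (1658, [7.9, -45.5], [-5.5, -64.5], [15.5, -32.5], 0.381)
  dark (60, [-26.5, -35.7], [-28.0, -38.0], [-25.0, -33.5], -0.163)
  dark (54, [-37.2, -36.2], [-38.5, -38.5], [-36.0, -33.5], -0.04)
tool along yg from stud 56.5
```

```bash
python3 -m crank '[[[0,0,0,0,0],[0,0,0,0,0],[0,0,0,0,0],[0,0,0,0,0],[0,0,0,0,0],[0,0,0,0,0],[0,0,0,0,0],[0,0,0,0,0],[0,0,0,0,0],[0,0,0,0,0]]]'
python3 meas.py s9 | head -2; python3 -c "
from plant import bot
print(bot.close_job())"
```

```text
time: 26.15
tool_pos: [482.0, 48.5, 176.9]
tcp_rot: [-3.141, 0.0, -1.089]
contact_force: [0.5, 0.0, 1.3]
grip_width: 22.1
finger_force: 30.0
[-0.23  0.69  1.24  0.26  0.2  -0.02] [482.   48.5 176.9] 30.0001922249794 26.3
  brass (488, [-30.8, -56.9], [-34.0, -71.0], [-27.5, -36.0], -0.007) tilt 0.442
the job is handed in; nothing more can be done
None
```

Job handed in at about 26 s (no verdict returned): the gauge is still gripped, its sole's middle on the stud, which by estimate is pressed 6–7 mm, tilted about 0.44 rad with the needle measured about 1 mm from the mark's middle; nothing was moved near the mug, tape roll or spool.

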